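Raise the weighted hold-down and slide the welded box to the stop

ROBOT

A 6-joint arm with a two-finger parallel gripper is mounted at the origin on the work surface. World frame = base frame: x ahead of the robot, y to its left, z up, the work surface at z = 0. Lengths are in mm, angles in rad, forces in N, time in s.
With the tool pointing down it reaches from about 275 to 750 mm from the base axis. Payload 10.2 kg.
Tool frame: the origin (TCP) lies midway between the tips of the shut fingers; the grasp point (between the pads) lies 19 mm behind it (ctrl.tcp_to_grasp is the z of the grasp point in the tool frame, in mm); z points along the fingers, y is the direction in which the jaws open and shut (so a half turn about z gives the same grasp; the last joint's range is limited). The gripper opens to 85 mm and grips with 20 to 120 N. Pads are 22 mm wide; open, the fingers measure 114 mm over their backs; the gripper's body (76 mm by 85 mm) begins 54 mm behind the grasp point. The pads swing forward as they close: fully open they stand 13 mm farther back than shut.
Start: joints at [1.06, 0.313, 1.498, -0, 1.331, -0.223], TCP at [149.031, 503.409, 231.294] pointing down, gripper open.
Joint ranges: [-2.94, 2.94], [-0.97, 2.17], [0.19, 2.56], [-1.23, 4.37], [0.02, 3.11], [-2.88, 2.88]. Speed limits (rad/s): [2.39, 2.39, 3.01, 3.14, 3.14, 3.14].

INTERFACE

Orientations are given as a unit quaternion [w, x, y, z].
In Python, from rig import sensors, capture, order, ctrl gives the robot as it stands. The module is installed in compiled form; this text tells all that it offers.
- The arm moves only by the tool play_rows, never from a script. Its argument "deltas" is a list of rows, each a list of 7 numbers: the shift along the world's x, y, z in units of 40 mm (1.0 is 40 mm), then the turn, a rotation vector about the world's x, y, z in units of 6 degrees (1.0 is 6 degrees), then the opening, from -1 (shut) to 1 (fully open). A call has 1 to 8 rows; each row shifts and turns the commanded pose from where the row before left it; what a row does not reach is not made up. A row lasts 1/12 s, in which the tool goes at most 41.7 mm and 7.16 degrees, less where a joint would pass 70% of its speed; a pose out of reach is approached as far as the arm can. A call is refused whole if a number of a shift passes 1 or a number of a turn 1, either way. A call with a gripper value outside its range is refused whole. The fingers move at their own pace and stop on an object; "squeeze" is the grip in N (left out, the last holds). Time passes only in rows, so rows that do not move let the fingers close. It gives the time, the measured TCP pose, the force and the opening at its end, in the units of the state.
- sensors.sense(): the state, without advancing time (a new reading comes with each control period).
- capture(name): name is "scene" or "top" or "wrist"; returns a dict with "pixels" (400x640x3 uint8, red, green, blue), "z_map" (400x640 float32, mm along the optical axis (not along the pixel's ray), 0 where there is no reading), "fx", "fy", "cx", "cy" (pixels), "eye" and "rotation" of the camera in the world; the wrist camera has in their place "tool_from_camera" (4x4, takes a point from camera to tool coordinates, whose origin is the TCP and whose axes are the flange's). Camera axes: x right, y down, z forward; pixel columns grow to the right and rows downward; lengths in mm; the calibration is good to about 2 mm. A picture is of the moment at which its call begins: read the wrist's pose just before it.
- order.finish_job(): hands the job in, once; it reports no verdict.
The state is a dict: "time_s": time; "joints": joint angles; "dq": joint speeds; "tau": joint torques, N m; "eef_pos": TCP position; "ee_rot": TCP orientation; "force": force on the tool from outside, world axes, zero at the start; "wrist_torque": the same for the moment, N m; "grip_width": opening from 0.0 (shut) to 1.0 (fully open).
Only numpy, scipy, OpenCV 4.12 (cv2) and the standard library are available. Lean on these libraries where they do the work, as an engineer would, in place of code of your own. Each camera call takes 0.05 s, during which the arm holds its last target. There are 200 camera calls.

TASK

First push the yellow hold-down arm up off the welded steel box, past its balance point, so that it stays raised by itself. Then, with the fingers, push the freed box along the bench, never lifting or tipping it, until its side sits flat against the green stop bar. Leave the magnet, the spray can and the brush where they are, and let go of everything at the end.

Things in the scene. Friction and masses are not known exactly. Their poses are not given: they have to be found in the camera images.
- stand: Blue steel stand of the hold-down, bolted to the bench: foot 110 x 90 x 12 mm, two cheek plates 62 mm over their outsides, 112 mm high. Origin: on the bench under the hinge; the hinge axis is 100 mm above it, along the stand's y. Its x axis points horizontally away from the robot, roughly; the arm lies over the -x side. z up.
- holddown (a joint): Angle (rad) of the yellow arm (26 mm wide, 10 thick): 0 with its copper pad on the box, grows as it swings up, ends at 1.4, leaning back past vertical. The arm rises 30 degrees above level at 0, 30 degrees + q at q. Its counterweight lets it fall back on the box below about 0.6 rad and carries it up to 1.4 by itself above that. The hinge is damped; lifting at the cross bar takes about 2 N.
- cross_bar (a point): Centre of the round red cross bar at the tip of the arm: 120 mm long, 16 mm in diameter, parallel to the stand's y axis, fixed across the arm's end 240 mm from the hinge axis. At rest it is 220 mm above the bench, 208 mm from the hinge towards the stand's -x; it rises to about 340 mm.
- box: The welded steel box: a 90 x 90 x 90 mm cube of 4 mm sheet, 0.6 to 1 kg, closed top, open on the side towards the robot (its -x); its solid side walls face its +y and -y. Origin: centre of its underside. At the start it stands under the hold-down pad, and slides on the bench with a push of 2 to 5 N.
- stop_bar: Green steel stop bar bolted to the bench, 200 long (its x) x 20 wide (its y) x 60 mm high, origin at the centre of its underside. It stands to one side of the box or the other (+y or -y of the stand), about parallel to the stand's x axis. With the box flat against it, the box's centre is 55 mm from the bar's centre line.
- magnet: Loose red welding magnet with steel edges, 85 x 57 x 20 mm, lying flat on the other side of the box from the stop bar; origin at the centre of its underside. Must stay.
- can: Loose spray can, 56 mm in diameter, 170 mm high, standing; origin at the centre of its underside. Must stay.
- brush: Loose flat brush with a wooden handle, about 180 mm long (its x) and up to 45 mm wide, lying on the bench; origin at its underside. Must stay.
Mind the look-alikes: they are no part of the job. Several things have the shape of the box; the one meant has the colours described above.

How it is judged (in metres and radians):
On the way, in this order (a step that is already met when the one before it is completed fails the run):
1. the hold-down arm stands raised past its balance point, untouched by the robot (value of joint holddown above 1.2 rad and contact force between each of the arm, the fingers and stand below 0.1 N), for 0.3 s.
2. the box stands flat against the stop bar (y of box in the frame of stop_bar between -0.063 and 0.063 m and x of box in the frame of stop_bar between -0.09 and 0.09 m and angle between the x axis of box and the x axis of stop_bar, either way round below 0.12 rad and angle between box's own z axis and vertical below 0.05 rad and height (world z) of box below 0.006 m), for 0.2 s.
At the end, for the whole second after the job is handed in: The hold-down arm is up (joint above 1.2 rad) by itself; the box stands upright on the bench, at rest, its side within 8 mm of the stop bar and parallel to it within 0.12 rad, its centre within the bar's length (90 mm of its middle) (all of step 2 and value of joint holddown above 1.2 rad and linear speed of box below 0.01 m/s); the robot touches nothing.
It fails at once if the box is lifted more than 12 mm off the bench (height (world z) of box above 0.012 m).
It fails at once if the box is tipped by more than 0.2 rad (angle between box's own z axis and vertical above 0.2 rad).
It fails at once if the box is pushed away by more than 3 cm before the arm is up (value of joint holddown below 0.6 rad and distance of box from where it was at the start of the episode above 0.03 m).
It fails at once if the magnet, the spray can or the brush is moved by more than 3 cm (distance of any of magnet, can, brush from where it was at the start of the episode above 0.03 m).
It also fails if it takes over 64 s, if anything falls off the work surface, if the arm or the gripper's body presses on something with over 40 N, if the wrist force passes 120 N, or if a joint passes its speed limit or range.

## Working session

There is one attempt and no reset: what is moved stays moved. The work goes in short steps, Python scripts to look and compute and a tool call to move; the robot and the scene stay as the last step left them, time stands still between calls to the robot, and variables do not carry over. Pictures are saved under pics/ and viewed, about 8 in all and at most 12, crops included, and the job is handed in when it is done.

Besides the shell and the picture viewer there is one more tool, called as name([rows], argument=value, ...), one row to a line, values as JSON. play_rows: Moves the arm, as the interface text tells. Its arguments: {"type":"object","properties":{"deltas":{"type":"array","items":{"type":"array","items":{"type":"number"}}},"squeeze":{"type":"number"}},"required":["deltas"]}

```bash
mkdir -p pics; cat > h.py <<'E'
import numpy as np, cv2
from rig import sensors, capture, order, ctrl
def pts(c):
    z=c["z_map"].astype(float); v,u=np.indices(z.shape)
    p=np.stack([(u-c["cx"])/c["fx"]*z,(v-c["cy"])/c["fy"]*z,z],-1)
    return p@np.array(c["rotation"]).T+np.array(c["eye"])
def save(c,n): cv2.imwrite("pics/"+n+".png",c["pixels"][:,:,::-1])
E
python3 - <<'E'
from h import *
for n in("scene","top"):
    c=capture(n); save(c,n+"0"); np.savez(n+"0",**{k:np.array(v) for k,v in c.items()}); print(n,c["eye"],c["fx"],np.round(c["rotation"],2).tolist())
print(sensors.sense())
E
```

```text
scene [1076.94397672  266.79715086  854.38708415] 409.90872958218347 [-0.18, 0.48, 0.81, -0.3]
top [ 470.63952742   -5.68784258 1430.79323951] 446.7324916091283 [-0.02, 0.71, -0.7, 0.03]
{'time_s': 0.1, 'joints': array([ 1.05962124e+00,  3.13433125e-01,  1.49831755e+00, -2.55498348e-07,
        1.33099501e+00, -2.23401521e-01]), 'dq': array([ 1.52610633e-03, -5.15085987e-05, -6.07530749e-04,  5.27977794e-04,
        5.86668753e-04, -1.17255135e-03]), 'tau': array([ 3.14764955e-03, -4.12898612e+01, -2.60140836e+01, -1.45278163e-04,
        3.05499176e-03,  2.99857525e-06]), 'eef_pos': array([148.91112015, 503.21861676, 230.78870135]), 'ee_rot': array([-2.06902264e-04,  1.43390753e-01,  9.89665984e-01, -5.38107684e-04]), 'force': array([ 0.53570876, -0.02538978,  0.16579979]), 'wrist_torque': array([ 0.00909152, -0.03736299, -0.06148708]), 'grip_width': 1.0018547338755694}
```

View pics/scene0.png

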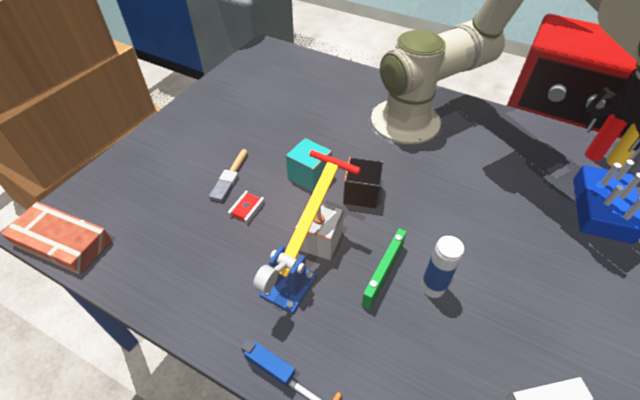

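View pics/top0.png

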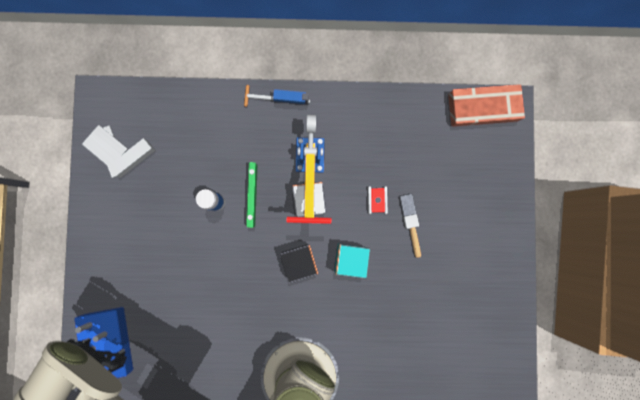

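The top view (up = +x, left = +y) shows the steel box at about (310,198) under the yellow arm, with the red bar at (309,220). The green stop is at (251,195), on +y. The magnet (377,200) and brush (411,222) are on -y, and the can is at (207,198). The black and cyan look-alikes are at (297,261) and (353,261).

```bash
python3 - <<'E'
from h import *
for n in("top0","scene0"):
    c=dict(np.load(n+".npz")); P=pts(c); H=cv2.cvtColor(c["pixels"],cv2.COLOR_RGB2HSV); h,s,v=[H[...,i].astype(int) for i in range(3)]
    x,y,z=P[...,0],P[...,1],P[...,2]
    roi=(x>250)&(x<850)&(y>-300)&(y<350)&(z>-5)
    M={"green":(abs(h-65)<15)&(s>120)&(z>45),"redbar":((h<8)|(h>172))&(s>150)&(z>150),"yellow":(abs(h-25)<7)&(s>150)&(z>90),
     "magnet":((h<8)|(h>172))&(s>120)&(z<40),"boxtop":(s<60)&(abs(z-90)<5)&(v>90)&(abs(y)<90)&(x<640),"boxall":(s<70)&(z>12)&(z<96)&(v>90)&(abs(y)<90)&(x>450)&(x<600),"black":(z>80)&(z<96)&(v<80)&(x<480),"cyan":(abs(h-88)<8)&(s>100)&(z>80),"can":(z>155)&(z<180)&(y>150),"stand":(abs(h-108)<10)&(s>120)&(x>550)&(x<720)&(abs(y)<80)}
    print(n)
    for k,m in M.items():
        m=m&roi
        if m.sum()<8: print(k,"few",m.sum());continue
        q=P[m]; r=cv2.minAreaRect(q[:,:2].astype(np.float32))
        lo,hi=np.percentile(q,2,0),np.percentile(q,98,0)
        print(k,m.sum(),"mean",q.mean(0).round(0),"lo",lo.round(),"hi",hi.round(),"rect",np.round(r[0]),np.round(r[1]),round(r[2],1))
E
```

```text
Traceback (most recent call last):
  File "h.py", line 6, in pts
    return p@np.array(c["rotation"]).T+np.array(c["eye"])
           ~^~~~~~~~~~~~~~~~~~~~~~~~~~
ValueError: matmul: Input operand 1 has a mismatch in its core dimension 0, with gufunc signature (n?,k),(k,m?)->(n?,m?) (size 4 is different from 3)
```

```bash
sed -i 's/^import numpy.*/&\nfrom scipy.spatial.transform import Rotation as R/; s/np.array(c\["rotation"\]).T/R.from_quat(np.roll(c["rotation"],-1)).as_matrix().T/' h.py
cat > m.py <<'E'
from h import *
def meas(c):
    P=pts(c); H=cv2.cvtColor(c["pixels"],cv2.COLOR_RGB2HSV); h,s,v=[H[...,i].astype(int) for i in range(3)]
    x,y,z=P[...,0],P[...,1],P[...,2]
    roi=(x>250)&(x<850)&(y>-300)&(y<350)&(z>-5)
    M={"green":(abs(h-65)<15)&(s>120)&(z>45),"redbar":((h<8)|(h>172))&(s>150)&(z>150),"yellow":(abs(h-25)<7)&(s>150)&(z>90),
     "magnet":((h<8)|(h>172))&(s>120)&(z<40),"boxtop":(s<60)&(abs(z-90)<5)&(v>90)&(abs(y)<130)&(x<640),"boxall":(s<70)&(z>12)&(z<96)&(v>90)&(abs(y)<130)&(x>450)&(x<600),"black":(z>80)&(z<96)&(v<80)&(x<480),"cyan":(abs(h-88)<8)&(s>100)&(z>80),"can":(z>155)&(z<180)&(y>150),"stand":(abs(h-108)<10)&(s>120)&(x>550)&(x<720)&(abs(y)<80),
     "brush":(abs(h-15)<8)&(s>60)&(y<-150)&(z<60)}
    for k,m in M.items():
        m=m&roi
        if m.sum()<8: print(k,"few",m.sum());continue
        q=P[m]; r=cv2.minAreaRect(q[:,:2].astype(np.float32))
        lo,hi=np.percentile(q,2,0),np.percentile(q,98,0)
        print(k,m.sum(),"mean",q.mean(0).round(0),"lo",lo.round(),"hi",hi.round(),"rect",np.round(r[0]),np.round(r[1]),round(r[2],1))
E
python3 - <<'E'
from m import *
for n in("top0","scene0"):
    print(n); meas(dict(np.load(n+".npz")))
E
```

```text
top0
green 388 mean [569. 161.  59.] lo [475. 151.  49.] hi [666. 172.  66.] rect [570. 162.] [ 21. 198.] 89.3
redbar 231 mean [492. -15. 231.] lo [485. -72. 220.] hi [499.  41. 232.] rect [485. -16.] [ 28. 116.] 1.1
yellow 522 mean [592. -16. 173.] lo [502. -27. 113.] hi [686.  -4. 220.] rect [595. -16.] [ 25. 248.] 89.4
magnet 302 mean [ 556. -216.   18.] lo [ 486. -256.   -2.] hi [600.  42.  25.] rect [ 531. -103.] [ 80. 323.] 13.6
boxtop 626 mean [540. -19.  90.] lo [ 322. -104.   86.] hi [602.  32.  95.] rect [462. -16.] [283. 181.] 10.4
boxall 583 mean [557. -16.  90.] lo [514. -63.  84.] hi [598.  29.  95.] rect [558. -17.] [88. 91.] 7.9
black 787 mean [363.  12.  90.] lo [320. -31.  84.] hi [407.  57.  95.] rect [365.  13.] [88. 84.] 18.2
cyan 860 mean [ 373. -152.   93.] lo [ 330. -194.   84.] hi [ 415. -110.   95.] rect [391. -95.] [218.  99.] 72.6
can 305 mean [547. 275. 169.] lo [523. 252. 157.] hi [571. 300. 175.] rect [548. 276.] [54. 51.] 20.5
stand 279 mean [683. -15.  48.] lo [651. -60.   6.] hi [718.  26. 116.] rect [684. -17.] [70. 87.] 0.8
brush few 0
scene0
green
[... 381 characters left out ...]
8. -218.   25.] rect [ 424. -192.] [ 79. 371.] 68.2
boxtop 728 mean [532.  -6.  91.] lo [ 316. -113.   87.] hi [596.  29.  94.] rect [459. -24.] [286. 185.] 8.9
boxall 1204 mean [566.   4.  72.] lo [509. -59.  15.] hi [599.  29.  94.] rect [555. -21.] [94. 92.] 7.5
black 708 mean [365.  14.  91.] lo [317. -33.  82.] hi [412.  55.  94.] rect [362.   7.] [90. 87.] 18.3
cyan 627 mean [ 374. -160.   91.] lo [ 327. -199.   81.] hi [ 417. -115.   95.] rect [ 370. -155.] [91. 93.] 83.8
can 589 mean [550. 274. 168.] lo [521. 249. 156.] hi [571. 298. 173.] rect [547. 273.] [53. 54.] 31.1
stand 361 mean [698.  -8.  55.] lo [652. -48.  10.] hi [719.  23. 115.] rect [684. -13.] [72. 74.] 0.4
brush few 0
```

play_rows([
  [0.42,-0.74,0.03,0,0,0.34,-1],
  [0.42,-0.74,0.03,0,0,0.34,-1],
  [0.42,-0.74,0.03,0,0,0.34,-1],
  [0.42,-0.74,0.03,0,0,0.34,-1],
  [0.42,-0.74,0.03,0,0,0.34,-1],
  [0.42,-0.74,0.03,0,0,0.34,-1],
  [0.42,-0.74,0.03,0,0,0.34,-1],
  [0.42,-0.74,0.03,0,0,0.34,-1],
])

```text
time_s: 0.77
eef_pos: [283.7, 265.1, 240.8]
ee_rot: [-0.0, 0.0, 1.0, -0.0]
force: [0.1, 0.6, -0.7]
grip_width: -0.002
```

play_rows([
  [0.42,-0.74,0.03,0,-0.94,0,-1],
  [0.42,-0.74,0.03,0,-0.94,0,-1],
  [0.42,-0.74,0.03,0,-0.94,0,-1],
  [0.42,-0.74,0.03,0,-0.94,0,-1],
  [0.42,-0.74,0.03,0,-0.94,0,-1],
  [0.42,-0.74,0.03,0,-0.94,0,-1],
  [0.42,-0.74,0.03,0,-0.94,0,-1],
  [0.42,-0.74,0.03,0,-0.94,0,-1],
])

```text
time_s: 1.43
eef_pos: [405.7, 53.5, 248.6]
ee_rot: [0.349, -0.001, 0.937, 0.006]
force: [-0.1, 0.8, 0.5]
grip_width: -0.003
```

play_rows([
  [0,0,0,0,0,0,-1],
  [0,0,0,0,0,0,-1],
])

```text
time_s: 1.6
eef_pos: [405.3, 54.7, 248.1]
ee_rot: [0.346, 0.0, 0.938, 0.007]
force: [-0.5, -0.6, 0.7]
grip_width: 0.002
```

play_rows([
  [0,-0.36,0,0,-0.35,0,-1],
  [0,-0.36,0,0,-0.35,0,-1],
  [0.5,0,-0.42,0,0,0,-1],
  [0.5,0,-0.42,0,0,0,-1],
  [0.5,0,-0.42,0,0,0,-1],
  [0.5,0,-0.42,0,0,0,-1],
  [0,0,0,0,0,0,-1],
])

```text
time_s: 2.18
eef_pos: [486.8, 28.5, 177.8]
ee_rot: [0.378, -0.002, 0.926, 0.009]
force: [-0.9, 0.7, -0.0]
grip_width: -0.004
```

```bash
python3 - <<'E'
from m import *
print(sensors.sense()["force"],sensors.sense()["joints"])
c=capture("scene"); cv2.imwrite("pics/s1.png",cv2.resize(c["pixels"][100:320,200:480,::-1],None,fx=2,fy=2))
E
```

```text
[-0.90644264  0.72515358 -0.03792635] [-0.30914154  0.00373212  2.24685641  1.02800624  0.27298492 -2.80465994]
```

View pics/s1.png

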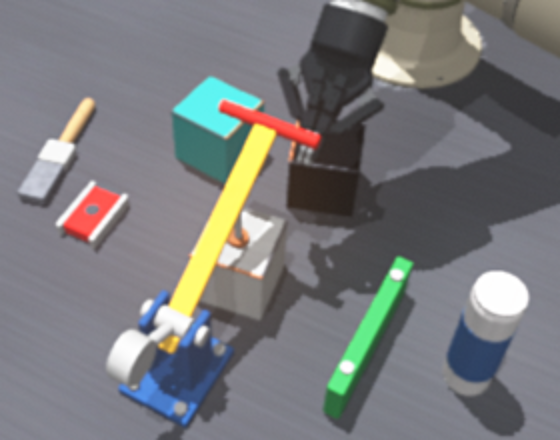

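The shut fingers at (310,140) in the crop sit under the red bar's +y end, clear of the yellow arm. I'll lift along the arc.

play_rows([
  [0.22,0,0.33,0,0,0,-1],
  [0.22,0,0.33,0,0,0,-1],
  [0.22,0,0.33,0,0,0,-1],
  [0.26,0,0.3,0,0,0,-1],
])

```text
time_s: 2.57
eef_pos: [521.8, 27.9, 234.4]
ee_rot: [0.381, -0.003, 0.925, 0.007]
force: [-2.0, 0.9, -0.5]
grip_width: -0.001
```

```bash
python3 - <<'E'
from m import *
print(sensors.sense()["joints"]); meas(capture("top"))
E
```

```text
[-0.27601911 -0.0177851   2.08786508  0.60248681  0.37330971 -2.33875836]
green 385 mean [569. 160.  66.] lo [472. 151.  49.] hi [666. 172.  65.] rect [570.  83.] [179. 198.] 89.6
redbar 211 mean [522. -14. 286.] lo [516. -73. 256.] hi [530.  41. 275.] rect [500. -16.] [118.  59.] 88.0
yellow 440 mean [607. -16. 193.] lo [535. -29. 120.] hi [685.  -5. 262.] rect [610. -16.] [ 25. 157.] 89.9
magnet 287 mean [ 561. -228.   19.] lo [ 525. -255.   -1.] hi [600. -75.  25.] rect [ 557. -100.] [ 76. 313.] 2.3
boxtop 459 mean [552. -20.  90.] lo [ 350. -107.   85.] hi [602.  29.  95.] rect [467. -47.] [285. 109.] 12.3
boxall 439 mean [562. -15.  89.] lo [514. -62.  84.] hi [598.  29.  95.] rect [558. -17.] [89. 91.] 7.8
black 108 mean [367. -24.  89.] lo [336. -36.  84.] hi [410. -14.  94.] rect [373. -19.] [84. 17.] 17.1
cyan 861 mean [ 373. -152.   94.] lo [ 330. -194.   84.] hi [ 417. -110.   96.] rect [391. -95.] [218.  99.] 72.9
can 303 mean [548. 275. 169.] lo [523. 252. 157.] hi [571. 300. 175.] rect [548. 276.] [52. 52.] 29.5
stand 283 mean [683. -15.  48.] lo [651. -60.   5.] hi [717.  27. 115.] rect [684. -17.] [88. 68.] 89.2
brush few 0
```

play_rows([
  [0.29,0,0.28,0,0,0,-1],
  [0.29,0,0.26,0,0,0,-1],
  [0.31,0,0.24,0,0,0,-1],
  [0.32,0,0.22,0,0,0,-1],
  [0.33,0,0.2,0,0,0,-1],
  [0.34,0,0.18,0,0,0,-1],
  [0.35,0,0.16,0,0,0,-1],
  [0.36,0,0.14,0,0,0,-1],
])

```text
time_s: 3.28
eef_pos: [625.7, 27.6, 301.2]
ee_rot: [0.381, -0.002, 0.924, 0.007]
force: [0.3, -0.4, -0.1]
grip_width: 0.001
```

```bash
python3 - <<'E'
from m import *
print(sensors.sense()["joints"]); c=capture("top");P=pts(c); H=cv2.cvtColor(c["pixels"],cv2.COLOR_RGB2HSV).astype(int)
m=((H[...,0]<8)|(H[...,0]>172))&(H[...,1]>150)&(P[...,2]>150)&(P[...,0]>400)&(abs(P[...,1])<90)&(P[...,0]<850); print(np.median(P[m],0))
E
```

```text
[-0.21001472  0.14235402  1.72513219  0.32557324  0.52823955 -2.00380294]
[626.7325095  -13.23854    335.64332143]
```

play_rows([
  [0.4,0,0.1,0,0,0,-1],
  [0.4,0,0.08,0,0,0,-1],
  [0.4,0,0.05,0,0,0,-1],
  [0,0,0,0,0,0,-1],
  [0,0,0,0,0,0,-1],
])

```text
time_s: 3.75
eef_pos: [673.2, 27.4, 309.1]
ee_rot: [0.381, -0.002, 0.925, 0.007]
force: [-1.3, 0.4, -1.0]
grip_width: 0.004
```

```bash
cat > b.py <<'E'
from m import *
def bar():
    c=capture("top");P=pts(c); H=cv2.cvtColor(c["pixels"],cv2.COLOR_RGB2HSV).astype(int)
    m=((H[...,0]<8)|(H[...,0]>172))&(H[...,1]>150)&(P[...,2]>150)&(P[...,0]>400)&(abs(P[...,1])<90)&(P[...,0]<850); print(m.sum(),np.median(P[m],0)); return c
E
python3 - <<'E'
from b import *
bar()
E
```

```text
271 [771.20717133 -10.51194363 334.66596979]
```

play_rows([
  [-0.5,0,0.1,0,0,0,-1],
  [-0.6,0,0.1,0,0.5,0,-1],
  [-0.6,-0.3,0,0,0.9,0,-1],
  [-0.5,-0.5,0,0,0.9,0,-1],
  [-0.4,-0.6,0,0,0.9,0,-1],
  [-0.3,-0.6,0,0,0.9,0,-1],
  [0,-0.6,0,0,0.9,0,-1],
  [0,-0.6,0,0,0.9,0,-1],
])

```text
time_s: 4.47
eef_pos: [556.3, -102.1, 318.6]
ee_rot: [0.08, 0.001, 0.997, 0.007]
force: [0.4, 0.8, -0.1]
grip_width: -0.001
```

play_rows([
  [0,0,0,0,0.9,0,0],
  [0,0,0,0,0.7,0,0],
  [0,0,0,0,0,-1,0],
  [0,0,0,0,0,-1,0],
  [0,0,0,0,0,-1,0],
  [0,0,0,0,0,-1,0],
  [0,0,0,0,0,-1,0],
  [0,0,0,0,0,-1,0],
])

```text
time_s: 5.13
eef_pos: [557.0, -100.9, 317.5]
ee_rot: [0.001, 0.312, 0.95, 0.007]
force: [-0.9, 0.5, 0.7]
grip_width: 0.5
```

play_rows([
  [0,0,0,0,0,-1,0],
  [0,0,0,0,0,-1,0],
  [0,0,0,0,0,-1,0],
  [0,0,0,0,0,-1,0],
  [0,0,0,0,0,-1,0],
  [0,0,0,0,0,-1,0],
  [0,0,0,0,0,-1,0],
  [0,0,0,0,0,-1,0],
])

```text
time_s: 5.8
eef_pos: [557.0, -100.9, 317.6]
ee_rot: [0.004, 0.672, 0.741, 0.006]
force: [0.1, 1.3, -0.1]
grip_width: 0.503
```

```bash
python3 - <<'E'
from b import *
c=bar(); s=sensors.sense(); print(s); q=np.roll(s["ee_rot"],-1); print(R.from_quat(q).as_matrix().round(3))
meas(c)
E
```

```text
270 [780.85926292 -19.0253335  331.86526644]
{'time_s': 5.85, 'joints': array([-0.39037855,  0.35672416,  1.21590712,  0.00929329,  1.55790048,
       -0.48222282]), 'dq': array([-1.80402269e-04,  3.02845485e-03, -5.20230026e-03,  2.54585621e-03,
        2.53063273e-03, -2.57543748e-01]), 'tau': array([-2.02423437e-01, -4.43450654e+01, -2.75463188e+01,  2.45454727e-02,
       -4.21686633e-02, -5.05896080e-01]), 'eef_pos': array([ 557.03379754, -100.89099127,  317.56671018]), 'ee_rot': array([0.00360744, 0.67390858, 0.73877943, 0.00625789]), 'force': array([ 0.21790203,  0.5618325 , -0.57699191]), 'wrist_torque': array([-0.00777312,  0.03006785,  0.00186436]), 'grip_width': 0.5001918374797708}
[[-0.092  0.996  0.014]
 [ 0.996  0.092  0.004]
 [ 0.003  0.014 -1.   ]]
green 384 mean [569. 160.  66.] lo [472. 151.  48.] hi [666. 172.  66.] rect [570.  83.] [179. 198.] 89.6
redbar 270 mean [779. -19. 339.] lo [775. -73. 325.] hi [789.  39. 337.] rect [631. -26.] [319. 115.] 3.0
yellow 223 mean [752. -17. 255.] lo [710. -29. 138.] hi [775.  -6. 317.] rect [739. -17.] [24. 74.] 88.8
magnet few 7
boxtop 611 mean [558.  -7.  90.] lo [511. -62.  86.] hi [602.  29.  94.] rect [506. -22.] [197. 181.] 7.7
boxall 623 mean [558.  -6.  90.] lo [514. -62.  84.] hi [598.  29.  95.] rect [558. -17.] [88. 91.] 7.9
black 179 mean [378.  42.  90.] lo [345.  19.  84.] hi [403.  61.  95.] rect [374.  33.] [59. 51.] 18.1
cyan 376 mean [ 360. -171.   93.] lo [ 329. -196.   84.] hi [ 407. -140.   96.] rect [394. -96.] [218.  94.] 72.9
can 305 mean [547. 275. 169.] lo [523. 252. 157.] hi [571. 300. 175.] rect [548. 277.] [53. 53.] 65.5
stand 422 mean [679. -15.  38.] lo [651. -60.   5.] hi [717.  26. 116.] rect [652. -17.] [134.  87.] 0.7
brush few 0
```

play_rows([
  [0,0,-0.5,0,0,-1,0],
  [0,-0.15,-0.8,0.7,0,0,0],
  [0,0,-0.8,0.7,0,0,0],
  [0,0,-0.9,0.7,0,0,0],
  [0,0,-0.9,0.7,0,0,0],
  [0,0,-0.9,0.5,0,0,0],
  [0,0,-0.7,0,0,0,0],
  [0,0,-0.5,0,0,0,0],
])

```text
time_s: 6.52
eef_pos: [556.2, -107.0, 74.6]
ee_rot: [-0.119, 0.697, 0.695, 0.127]
force: [-0.0, -0.3, -0.9]
grip_width: 0.499
```

```bash
python3 - <<'E'
from b import *
c=capture("scene"); cv2.imwrite("pics/s2.png",cv2.resize(c["pixels"][100:320,180:480,::-1],None,fx=2,fy=2)); s=sensors.sense(); print(s["eef_pos"],s["force"]); q=np.roll(s["ee_rot"],-1); print(R.from_quat(q).as_matrix().round(3))
E
```

```text
[ 555.09288496 -106.22851835   72.01767931] [-2.26034995  1.28038157 -4.26633183]
[[ 0.002  1.     0.008]
 [ 0.939 -0.005  0.345]
 [ 0.345  0.006 -0.939]]
```

View pics/s2.png

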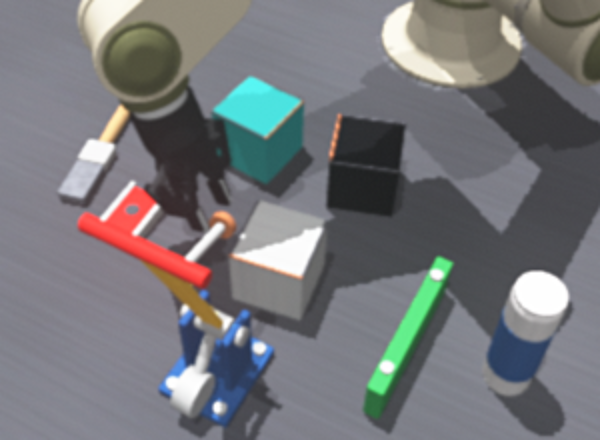

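The arm is up, the box is free, and the half-open fingers are on the box's -y side (crop 190,190), clear of the magnet. Next I go down to about z 30 and push.

play_rows([
  [0,0,-0.55,0,0,0,0],
  [0,0,-0.5,0,0,0,0],
  [0,0.3,0,0,0,0,0],
  [0,0.3,0,0,0,0,0],
  [0,0.2,0,0,0,0,0],
  [0,0.2,0,0,0,0,0],
  [0,0.2,0,0,0,0,0],
  [0,0.2,0,0,0,0,0],
])

```text
time_s: 7.23
eef_pos: [558.5, -50.9, 36.4]
ee_rot: [-0.117, 0.698, 0.695, 0.128]
force: [-1.1, -5.0, 1.1]
grip_width: 0.496
```

play_rows([
  [0,0.25,0,0,0,0,0],
  [0,0.25,0,0,0,0,0],
  [0,0.25,0,0,0,0,0],
  [0,0.25,0,0,0,0,0],
  [0,0.25,0,0,0,0,0],
  [0,0.25,0,0,0,0,0],
  [0,0,0,0,0,0,0],
])

```text
time_s: 7.82
eef_pos: [557.4, 11.1, 35.1]
ee_rot: [-0.119, 0.697, 0.695, 0.127]
force: [0.0, -0.2, 0.3]
grip_width: 0.499
```

```bash
python3 - <<'E'
from b import *
c=bar(); meas(c)
E
```

```text
273 [780.33657057 -17.89102689 331.81764155]
green 389 mean [569. 160.  70.] lo [472. 151.  50.] hi [666. 172.  66.] rect [570.  83.] [179. 198.] 89.6
redbar 273 mean [778. -19. 344.] lo [775. -73. 325.] hi [788.  39. 337.] rect [631. -22.] [319. 115.] 1.7
yellow 224 mean [752. -17. 254.] lo [710. -29. 137.] hi [775.  -6. 318.] rect [739. -17.] [24. 74.] 88.8
magnet 276 mean [ 562. -235.   19.] lo [ 527. -256.   14.] hi [ 600. -217.   25.] rect [ 563. -236.] [76. 40.] 1.3
boxtop 834 mean [558.  63.  90.] lo [ 396. -104.   86.] hi [605. 111.  94.] rect [464.  10.] [344. 149.] 37.7
boxall 786 mean [560.  68.  90.] lo [522.  25.  84.] hi [598. 112.  95.] rect [560.  66.] [94. 80.] 89.6
black 34 mean [387.  57.  90.] lo [372.  48.  85.] hi [399.  65.  94.] rect [385.  52.] [25. 22.] 21.2
cyan 860 mean [ 374. -151.   99.] lo [ 330. -194.   84.] hi [ 418. -110.   96.] rect [391. -95.] [218.  99.] 72.9
can 301 mean [547. 275. 169.] lo [523. 253. 156.] hi [571. 301. 175.] rect [548. 276.] [52. 53.] 37.7
stand 417 mean [680. -15.  37.] lo [651. -60.   5.] hi [716.  26. 115.] rect [674. -17.] [92. 88.] 0.1
brush few 0
```

play_rows([
  [0,0.2,0,0,0,0,0],
  [0,0.2,0,0,0,0,0],
  [0,0.2,0,0,0,0,0],
  [0,0.15,0,0,0,0,0],
  [0,0.1,0,0,0,0,0],
  [0,0,0,0,0,0,0],
])

```text
time_s: 8.37
eef_pos: [557.8, 43.8, 35.3]
ee_rot: [-0.118, 0.697, 0.695, 0.128]
force: [-0.0, 0.2, -0.3]
grip_width: 0.504
```

play_rows([
  [0,0.04,0,0,0,0,0],
  [0,0.04,0,0,0,0,0],
  [0,0,0,0,0,0,0],
])

```text
time_s: 8.62
eef_pos: [558.1, 45.8, 35.4]
ee_rot: [-0.118, 0.698, 0.695, 0.128]
force: [-0.1, -1.1, -1.1]
grip_width: 0.498
```

```bash
python3 - <<'E'
from b import *
c=capture("scene"); save(c,"s3"); meas(capture("top"))
E
```

```text
green 368 mean [570. 161.  67.] lo [472. 152.  52.] hi [666. 172.  66.] rect [570.  83.] [179. 198.] 89.6
redbar 271 mean [780. -19. 335.] lo [775. -73. 325.] hi [788.  39. 337.] rect [630. -21.] [319. 115.] 1.3
yellow 224 mean [751. -17. 260.] lo [709. -29. 136.] hi [775.  -6. 318.] rect [623. -15.] [ 24. 305.] 88.7
magnet 278 mean [ 562. -235.   19.] lo [ 527. -256.   13.] hi [ 600. -217.   25.] rect [ 563. -236.] [76. 40.] 1.3
boxtop 678 mean [558.  86.  90.] lo [ 392. -106.   85.] hi [606. 128.  95.] rect [487.  -1.] [353. 113.] 51.1
boxall 643 mean [560.  93.  90.] lo [521.  58.  84.] hi [599. 128.  95.] rect [560.  93.] [80. 74.] 0.2
black few 0
cyan 862 mean [ 373. -152.   91.] lo [ 330. -194.   84.] hi [ 415. -110.   96.] rect [391. -95.] [218.  99.] 72.9
can 304 mean [547. 275. 169.] lo [523. 252. 158.] hi [571. 300. 175.] rect [548. 276.] [54. 52.] 30.5
stand 389 mean [681. -16.  40.] lo [651. -60.   5.] hi [718.  27. 115.] rect [672. -15.] [95. 90.] 0.4
brush few 0
```

play_rows([
  [0,0.05,0,0,0,0,0],
  [0,0.05,0,0,0,0,0],
  [0,0,0,0,0,0,0],
])

```text
time_s: 8.97
eef_pos: [558.1, 50.0, 35.4]
ee_rot: [-0.118, 0.698, 0.695, 0.128]
force: [0.5, -2.2, -0.6]
grip_width: 0.499
```

play_rows([
  [0,0.04,0,0,0,0,0],
  [0,0,0,0,0,0,0],
])

```text
time_s: 9.13
eef_pos: [558.1, 51.6, 35.4]
ee_rot: [-0.118, 0.698, 0.695, 0.128]
force: [0.6, -2.2, -0.1]
grip_width: 0.503
```

```bash
sed -i 's/abs(y)<130/abs(y)<150/g' m.py; python3 - <<'E'
from b import *
c=capture("scene"); print(sensors.sense()["force"]); c=capture("top"); cv2.imwrite("pics/t3.png",cv2.resize(c["pixels"][130:260,180:340,::-1],None,fx=4,fy=4)); meas(c)
E
```

```text
[ 0.82425483 -1.82820537  0.38816692]
green 311 mean [570. 162.  68.] lo [472. 151.  51.] hi [666. 172.  67.] rect [570.  83.] [179. 197.] 89.6
redbar 269 mean [781. -19. 331.] lo [775. -73. 324.] hi [788.  39. 336.] rect [782. -18.] [116.  15.] 88.9
yellow 223 mean [750. -17. 265.] lo [708. -29. 137.] hi [775.  -6. 318.] rect [623. -15.] [ 24. 306.] 88.8
magnet 278 mean [ 563. -236.   19.] lo [ 527. -256.   14.] hi [ 600. -217.   25.] rect [ 562. -236.] [76. 40.] 0.5
boxtop 817 mean [559. 101.  90.] lo [ 400. -104.   86.] hi [606. 148.  95.] rect [491.   6.] [366. 120.] 52.9
boxall 772 mean [560. 106.  90.] lo [521.  64.  84.] hi [599. 148.  95.] rect [560. 106.] [79. 88.] 0.2
black few 0
cyan 861 mean [ 373. -152.   93.] lo [ 330. -194.   84.] hi [ 416. -110.   96.] rect [391. -95.] [218.  99.] 72.6
can 303 mean [547. 275. 169.] lo [523. 251. 157.] hi [571. 300. 176.] rect [547. 277.] [52. 53.] 64.8
stand 395 mean [681. -16.  40.] lo [651. -60.   4.] hi [717.  27. 116.] rect [669. -15.] [101.  90.] 0.9
brush few 0
```

View pics/t3.png

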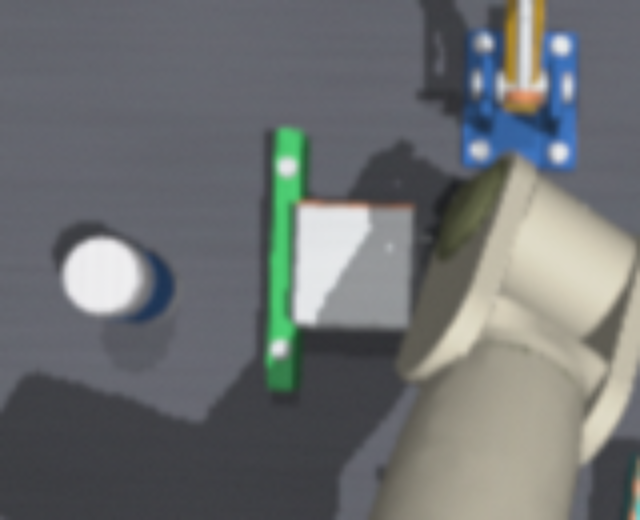

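Box at y≈106 looks flush against the green bar, but the force hasn't risen yet, so I'll press a little more to seat it.

play_rows([
  [0,0.05,0,0,0,0,0],
  [0,0,0,0,0,0,0],
])

```text
time_s: 9.4
eef_pos: [558.0, 52.6, 35.3]
ee_rot: [-0.117, 0.698, 0.695, 0.127]
force: [-0.9, -7.8, 1.0]
grip_width: 0.499
```

play_rows([
  [0,0.05,0,0,0,0,0],
  [0,0,0,0,0,0,0],
])

```text
time_s: 9.57
eef_pos: [558.1, 52.9, 35.3]
ee_rot: [-0.116, 0.698, 0.695, 0.126]
force: [-4.8, -19.7, 3.9]
grip_width: 0.502
```

The force jumped to 20 N, so the box is seated. I'll back off straight in -y, then go up.

play_rows([
  [0,-0.15,0,0,0,0,0],
  [0,-0.4,0,0,0,0,0],
  [0,-0.6,0,0,0,0,0],
  [0,-0.6,0.3,0,0,0,0],
  [0,-0.4,0.7,0,0,0,0],
  [0,0,0.9,0,0,0,0],
  [0,0,0.9,0,0,0,0],
  [0,0,0.9,0,0,0,0],
])

```text
time_s: 10.23
eef_pos: [557.5, -30.2, 184.8]
ee_rot: [-0.119, 0.698, 0.695, 0.128]
force: [-0.2, 0.6, 0.6]
grip_width: 0.502
```

play_rows([
  [-0.5,-0.5,0.5,0,0,0,0],
  [-0.5,-0.5,0.2,0,0,0,0],
  [-0.5,-0.5,0,0,0,0,0],
  [-0.3,-0.3,0,0,0,0,0],
  [0,0,0,0,0,0,0],
  [0,0,0,0,0,0,0],
  [0,0,0,0,0,0,0],
])

```text
time_s: 10.82
eef_pos: [486.4, -101.9, 211.3]
ee_rot: [-0.118, 0.698, 0.695, 0.128]
force: [0.2, 0.1, -0.2]
grip_width: 0.502
```

```bash
python3 - <<'E'
from b import *
c=capture("scene"); save(c,"s4"); print(sensors.sense()["force"]); 
c=capture("top"); meas(c)
P=pts(c);H=cv2.cvtColor(c["pixels"],cv2.COLOR_RGB2HSV).astype(int)
x,y,z=P[...,0],P[...,1],P[...,2]
for n,m in (("green",(abs(H[...,0]-65)<15)&(H[...,1]>120)&(abs(z-60)<8)&(x>440)&(x<700)&(y>130)&(y<190)),("box",(abs(z-90)<6)&(H[...,1]<70)&(x>500)&(x<620)&(y>40)&(y<165))):
    print(n,cv2.minAreaRect(P[m][:,:2].astype(np.float32)),P[m].min(0),P[m].max(0))
E
```

```text
[ 0.03261809 -0.44514624  0.51132311]
green 304 mean [570. 162.  64.] lo [472. 152.  52.] hi [666. 172.  66.] rect [570.  83.] [179. 197.] 89.6
redbar 280 mean [770. -23. 347.] lo [ 551. -159.  325.] hi [788.  38. 453.] rect [642. -69.] [320. 175.] 8.5
yellow 223 mean [751. -17. 260.] lo [709. -29. 139.] hi [775.  -6. 318.] rect [623. -15.] [ 24. 305.] 88.8
magnet 29 mean [ 596. -228.   19.] lo [ 587. -250.   13.] hi [ 601. -217.   25.] rect [ 595. -234.] [13. 36.] 4.2
boxtop 815 mean [557. 103.  90.] lo [328.  13.  86.] hi [606. 148.  95.] rect [467.  62.] [328. 112.] 23.4
boxall 804 mean [560. 104.  88.] lo [521.  62.  50.] hi [599. 148.  95.] rect [560. 106.] [89. 80.] 90.0
black 839 mean [365.  13.  90.] lo [320. -30.  84.] hi [410.  57.  95.] rect [365.  12.] [89. 85.] 18.5
cyan few 0
can 303 mean [548. 275. 169.] lo [523. 252. 157.] hi [571. 301. 175.] rect [548. 277.] [51. 52.] 37.6
stand 431 mean [679. -16.  36.] lo [651. -60.   5.] hi [716.  27. 115.] rect [685. -15.] [69. 90.] 0.4
brush few 0
green ((570.4163818359375, 161.9808807373047), (20.267518997192383, 197.52874755859375), 89.2238998413086) [471.76559784 151.08748063  52.23131779] [669.21966126 172.74586528  67.25588475]
box ((565.962158203125, 106.91249084472656), (90.46668243408203, 91.1385498046875), 1.032017707824707) [520.38185377  61.29233727  84.02887836] [610.80825296 152.9524719   95.85791996]
```

View pics/s4.png

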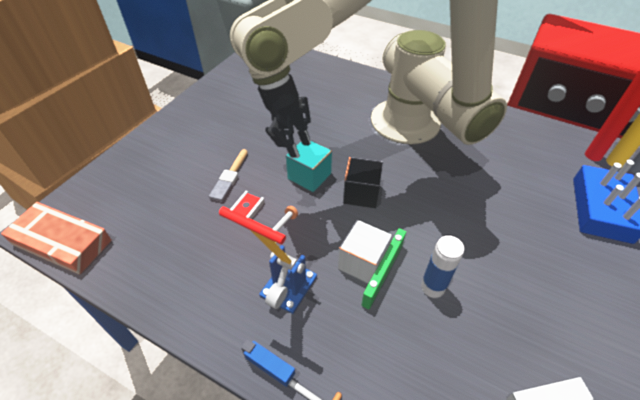

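The box (365,250) is flush with the green bar: centre offset 55 mm, within about 2° of parallel. The arm is up, everything else is in place, and the robot is clear.

```bash
python3 -c "
from rig import order; print(order.finish_job())"
```

```text
the job is handed in; nothing more can be done
None
```

I raised the hold-down arm, pushed the box flat against the green stop bar, and handed the job in at about 11 s of robot time. `finish_job` gave no verdict, so the results below are from my own last camera and force checks.

**What I did**
- **Hold-down arm:** I lifted it by the +y end of the red cross bar with the shut fingers, until it swung over on its own.
- **Box:** I pushed its -y wall with the half-open fingers and pressed until the force rose to about 20 N. I then backed the fingers off and raised the gripper clear.

**Last checks**
- **Hold-down arm:** the cross bar sits at x ≈ 781 mm, which puts the joint at about 1.39 rad with the robot away from it.
- **Box position:** its centre is 55 mm from the bar's centre line and about 5 mm from the bar's middle lengthwise.
- **Box angle:** it is parallel to the bar within about 2° (0.03 rad), with its top at 90 mm, so it was not lifted or tipped.
- **Can:** it reads the same as at the start.
- **Magnet:** it was partly hidden in the last top view. It read the same in the top views during the push, and it looks unmoved in the last picture.
- **Brush:** my colour mask never found it, so I only checked it by eye. It looks unmoved in the last picture.
- **Robot:** the force reading is about 0.5 N, which is at noise level, and the gripper is clear of everything.

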